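Close the sample case and hold it against the sprung stop for sealing

ROBOT

A 6-joint arm with a two-finger parallel gripper is mounted at the origin on the work surface; the furniture and walls round the work are solid. World frame = base frame: x ahead of the robot, y to its left, z up, the work surface at z = 0. Lengths are in m, angles in rad, forces in N, time in s.
With the tool pointing down it reaches from about 0.325 to 0.775 m from the base axis. Payload 5.5 kg.
Tool frame: the origin (TCP) lies at the very end of the fingers, on their centre line; the grasp point (between the pads) lies 19 mm behind it; z points along the fingers, y is the line along which they close (so a half turn about z gives the same grasp; the last joint's range is limited). The gripper opens to 85 mm and grips with 20 to 120 N. Pads are 22 mm wide; open, the fingers measure 114 mm over their backs; the gripper's body (76 mm by 85 mm) begins 54 mm behind the grasp point. The pads swing forward as they close: fully open they stand 13 mm farther back than shut.
Start: joints at [1.146, 0.091, 1.231, -0, 1.82, -0.057], TCP at [0.216, 0.56, 0.231] pointing down, gripper open.
Joint ranges: [-2.87, 2.87], [-0.86, 2.18], [0.17, 2.46], [-1.51, 4.65], [0.06, 2.69], [-2.65, 2.65]. Speed limits (rad/s): [2.57, 2.57, 3.01, 3.14, 3.14, 3.14].

INTERFACE

Orientations are given as a rotation vector (axis times angle).
In Python, from plant import ctrl gives the robot as it stands.
- The arm moves only by the tool play_rows, never from a script. Its argument "targets" is a list that holds one entry, the list of rows, each a list of 7 numbers: the finger opening in m, from 0 to 0.0854, then the shift along the tool's x, y, z in m, then the turn, a rotation vector about the tool's x, y, z in degrees. A call has 1 to 10 rows; each row shifts and turns the commanded pose from where the row before left it, along the tool's axes as they then stand; what a row does not reach is not made up. A row lasts 1/12 s, in which the tool goes at most 41.7 mm and 7.16 degrees, less where a joint would pass 70% of its speed; a pose out of reach is approached as far as the arm can. A call is refused whole if a number of a shift passes 0.0417 or a number of a turn 7.16, either way. A call with a gripper value outside its range is refused whole. The fingers move at their own pace and stop on an object; "force" is the grip in N (left out, the last holds). Time passes only in rows, so rows that do not move let the fingers close. It gives the time, the measured TCP pose, the force, the opening and the grip force at its end, in the units of the state.
- ctrl.state(): the state, without advancing time (a new reading comes with each control period).
- ctrl.grab_frame(name): name is "scene" or "top"; returns (picture, depth): 480x640x3 uint8, red, green, blue; 480x640 float32, m along the optical axis (not along the pixel's ray), 0 where there is no reading.
- ctrl.calibration(name): a dict with "fx", "fy", "cx", "cy" (pixels), "eye" and "attitude" of the camera in the world. Camera axes: x right, y up, looking along -z (the intrinsics and any distortion apply to the point x, -y, -z); pixel columns grow to the right and rows downward; lengths in m; the calibration is good to about 2 mm. A picture is of the moment at which its call begins. calibration takes no time and is no camera call.
- ctrl.hand_in(): hands the job in; it is judged then, once.
The state is a dict: "time": time; "qpos": joint angles; "qd": joint speeds; "tau": joint torques, N m; "tool_pos": TCP position; "tool_rot": TCP orientation; "ft_force": force on the tool from outside, world axes, zero at the start; "moment": the same for the moment, N m; "opening": finger opening in m; "finger_force": force on a finger pad.
Only numpy, scipy, OpenCV 4.12 (cv2) and the standard library are available. Lean on these libraries where they do the work, as an engineer would, in place of code of your own. Each camera call takes 0.05 s, during which the arm holds its last target. There are 200 camera calls.

TASK

Fold the lid of the blue hinged sample case fully shut, edge to edge, then bring the closed case to the sprung end stop, lying flat on the worktop with its plain end (the one without the seal ears) square and centred on the stop plate. Press it steadily until the black index line on the stop stands in the green zone, never driving the plate to the end of its travel, and finish while still holding it pressed there, so that a colleague can fit the seal through the ears. Leave the dropper bottle, the jar and the brass weight where they stand.

Things in the scene. Friction and masses are not known exactly. Their poses are not given: they have to be found in the camera images.
- case: Lower half of the blue hinged sample case, loose: open shell 100 (x) x 54 (y) x 18 mm, three amber vials in it. Closed, the case is 36 mm high, flat-sided; about 0.4 kg. Origin: centre of the underside; z up. +x end plain; at the -x end a pair of seal ears (one on each half, 18 mm wide) sticks out 13 mm. The lid is hinged on the +y long side; grip the closed case across y.
- case_lid (a joint): Angle of the lid (upper half, 100 x 54 x 18 mm) about its hinge, rad: 0 shut with both rims edge to edge, 1.57 upright on the +y side; starts 1.0 to 1.6, limit 1.9. The stiff hinge (0.045 N m) lets the lid stay at any angle; a push of 1 to 2 N on its outer face near the free edge swings it shut.
- case_hinge (a point): Middle of the hinge line, which runs along the case's x, at the seam, 18 mm above the underside, 27 mm from the case's middle toward +y.
- case_nose (a point): Middle of the case's plain (+x) end at the seam, 50 mm from the case's origin and 18 mm above the underside.
- lid_top (a point): Centre of the lid's outer face (white paper label); 36 mm above the case's underside when shut.
- stop: Grey spring stop screwed to the worktop. Origin on the worktop, under the front face of its plate at rest; its +x is the direction in which the plate is pushed in, z up. Housing 80 mm long, 76 mm wide (foot 112 mm), 40 mm high, beginning 44 mm behind the origin; everything is below 46 mm.
- stop_plate (a joint): How far the stop plate is pushed in, m: 0 at rest, 0.028 end of travel. Spring of 600 N/m (6 N at 0.010, 9 N at 0.015, 12 N at 0.020). The index line on the tongue over the housing moves with it along strips: white 0 to 0.010, green 0.010 to 0.020, red beyond.
- stop_face (a point): Middle of the front face of the aluminium stop plate (64 mm wide, from 4 to 40 mm above the worktop), 18 mm above the worktop; it moves with the plate. The face looks along the stop's -x.
- dropper: Amber dropper bottle, 33 mm wide, 102 mm tall; a bystander. Origin: centre of the underside.
- jar: Glass jar with a green lid, 62 mm wide, 102 mm tall; a bystander. Origin: centre of the underside.
- weight: Brass weight, 25 mm wide, 34 mm tall; a bystander. Origin: centre of the underside.
Mind the look-alikes: they are no part of the job. Of the things that look like the case, the smaller one is meant.

How it is judged:
On the way, in this order (a step that is already met when the one before it is completed fails the run):
1. the lid is folded fully shut while the case is still away from the stop (value of joint case_lid below 0.05 rad and horizontal distance between case_nose and stop_face above 0.04 m), for 0.2 s.
2. the closed case is brought against the stop plate and presses it in (value of joint case_lid below 0.05 rad and contact force between case and stop above 3 N and contact force between the fingers and case above 2 N), for 0.1 s.
At the end, for the whole second after the job is handed in: Still held for the last second: lid shut (0.05 rad), case flat (0.10 rad, 8 mm) and still, plain end on the plate, centred within 12 mm, square within 0.12 rad, plate in by 10 to 20 mm (contact 5 to 13.5 N), fingers on the case; bystanders within 20 mm of their places (value of joint case_lid below 0.05 rad and value of joint stop_plate between 0.01 and 0.02 m and contact force between case and stop between 5 and 13.5 N and contact force between the fingers and case above 2 N and distance between case_nose and stop_face below 0.014 m and angle between the x axis of case and the x axis of stop, either way round below 0.12 rad and y of case_nose in the frame of stop between -0.012 and 0.012 m and angle between case's own z axis and vertical below 0.1 rad and height (world z) of case below 0.008 m and linear speed of case below 0.02 m/s and distance of each of dropper, jar, weight from where it was at the start of the episode below 0.02 m); the arm keeps its last pose, push and grip.
It fails at once if the stop plate is driven to the end of its travel (value of joint stop_plate above 0.027 m).
It fails at once if a bystander is disturbed (distance of any of dropper, jar, weight from where it was at the start of the episode above 0.02 m).
It also fails if it takes over 51 s, if anything falls off the work surface, if the arm or the gripper's body presses on something with over 40 N, if the wrist force passes 120 N, or if a joint passes its speed limit or range.

## Working session

There is one attempt and no reset: what is moved stays moved. The work goes in short steps, Python scripts to look and compute and a tool call to move; the robot and the scene stay as the last step left them, time stands still between calls to the robot, and variables do not carry over. Pictures are saved under pics/ and viewed, at most 10 in all, crops included, and the job is handed in when it is done.

Besides the shell and the picture viewer there is one more tool, called as name(argument=value, ...), one argument or row to a line, values as JSON. play_rows: Moves the arm, as the interface text tells. Its arguments: {"type":"object","properties":{"targets":{"type":"array"},"force":{"type":"number"}},"required":["targets"]}

```bash
mkdir -p pics; cat > h.py <<'E'
import numpy as np, cv2
from plant import ctrl
from scipy.spatial.transform import Rotation as R
def att(c):
    a=np.array(c["attitude"],float)
    if a.shape==(3,3): return a
    return R.from_rotvec(a).as_matrix() if a.size==3 else R.from_quat(a).as_matrix()
def world(c,d,u,v):
    z=d[int(v),int(u)]; p=np.array([(u-c["cx"])/c["fx"]*z,-(v-c["cy"])/c["fy"]*z,-z])
    return att(c)@p+np.array(c["eye"])
def cloud(c,d):
    v,u=np.mgrid[0:480,0:640]; p=np.stack([(u-c["cx"])/c["fx"]*d,-(v-c["cy"])/c["fy"]*d,-d],-1)
    return p@att(c).T+np.array(c["eye"])
def grab(n,tag):
    im,d=ctrl.grab_frame(n); c=ctrl.calibration(n)
    cv2.imwrite(f"pics/{tag}.png",im[:,:,::-1]); np.savez(f"pics/{tag}.npz",im=im,d=d)
    return im,d,c
E
python3 - <<'E'
from h import *
for n in("scene","top"):
    im,d,c=grab(n,n+"0"); print(c, (d>0).mean())
s=ctrl.state(); print(s)
E
```

```text
{'fx': 529.1546535002974, 'fy': 529.1546535002974, 'cx': 318.65502666528135, 'cy': 244.5794107966895, 'eye': array([0.16530865, 0.50853611, 0.46461086]), 'attitude': array([ 0.3328639 , -1.43686618, -2.28894008])} 0.9961002604166667
{'fx': 458.8941201493635, 'fy': 458.8941201493635, 'cx': 318.2200784879251, 'cy': 239.5602113984172, 'eye': array([ 0.37515012, -0.21270893,  0.89737449]), 'attitude': array([ 0.1524337 , -0.11798341, -1.56476662])} 0.995849609375
{'time': 0.1, 'qpos': array([ 1.14624238e+00,  9.17965727e-02,  1.23177546e+00,  8.10095034e-08,
        1.81979633e+00, -5.67018279e-02]), 'qd': array([ 0.00052341, -0.00082734, -0.00062667, -0.0007119 ,  0.00108662,
       -0.00071159]), 'tau': array([ 1.86549973e-03, -4.60220182e+01, -4.19217539e+01, -4.32647676e-05,
        1.06677451e-02, -3.72119837e-05]), 'tool_pos': array([0.2156654 , 0.55962894, 0.23025051]), 'tool_rot': array([-5.74490788e-01, -3.08818688e+00,  2.70851318e-03]), 'ft_force': array([ 0.07823606,  0.7078582 , -0.58908541]), 'moment': array([-0.00230568, -0.01284474, -0.0058467 ]), 'finger_force': 0.0, 'opening': 0.08539045584541576}
```

View pics/scene0.png

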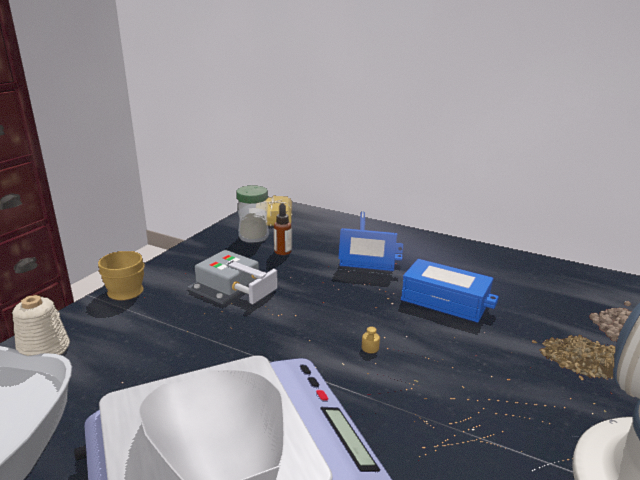

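View pics/top0.png

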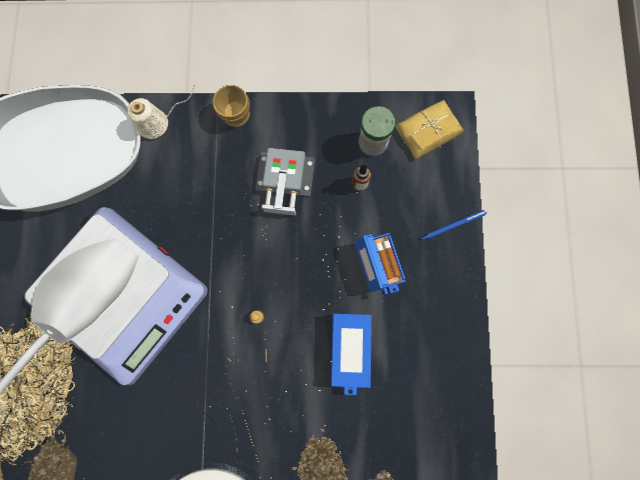

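The scene shows two look-alikes. The open, smaller case with vials is at top (382,262), scene (368,250). The larger closed blue case is at top (351,352), scene (447,290). I choose the open one. The stop is at top (282,180), the weight (257,317), the dropper (362,178) and the jar (377,130).

```bash
python3 - <<'E'
from h import *
z=np.load("pics/top0.npz"); im,d=z["im"],z["d"]
a=cv2.resize(im[215:305,325:425],None,fx=4,fy=4,interpolation=cv2.INTER_CUBIC)
b=cv2.resize(im[135:225,245:345],None,fx=4,fy=4,interpolation=cv2.INTER_CUBIC)
cv2.imwrite("pics/crop1.png",np.hstack([a,b])[:,:,::-1])
c=ctrl.calibration("top"); P=cloud(c,d); 
s=np.load("pics/scene0.npz"); cs=ctrl.calibration("scene"); Q=cloud(cs,s["d"])
def blue(im): 
    i=im.astype(int); return (i[...,2]>90)&(i[...,2]>i[...,0]*1.8)&(i[...,2]>i[...,1]*1.4)
for n,im_,P_,win in(("top",im,P,(215,305,340,415)),("scene",s["im"],Q,(205,275,330,404))):
    m=np.zeros(im_.shape[:2],bool); m[win[0]:win[1],win[2]:win[3]]=1
    q=P_[m&blue(im_)]; np.save(f"pics/blue_{n}.npy",q)
    print(n,len(q),np.percentile(q,[1,50,99],axis=0).round(4))
    for lo,hi in((0,.012),(.012,.022),(.022,.04),(.04,.06),(.06,.09)):
        k=q[(q[:,2]>=lo)&(q[:,2]<hi)]
        if len(k)>5: print(lo,hi,len(k),np.percentile(k,[2,98],axis=0).round(3).tolist())
for n,p in dict(dropper=(362,170),jar=(377,117),weight=(257,315),big=(351,352),bigear=(351,391),tab=(320,420)).items(): print(n,world(c,d,*p).round(4))
for n,p in dict(dropper=(283,211),jar=(252,190),weight=(371,333),big=(447,277)).items(): print(n,world(cs,s["d"],*p).round(4))
E
```

```text
top 1143 [[ 0.4238 -0.3565 -0.001 ]
 [ 0.476  -0.2997  0.0658]
 [ 0.5393 -0.2659  0.076 ]]
0 0.012 19 [[0.435, -0.357, 0.0], [0.539, -0.269, 0.012]]
0.012 0.022 253 [[0.429, -0.357, 0.013], [0.539, -0.281, 0.021]]
0.022 0.04 115 [[0.429, -0.31, 0.022], [0.522, -0.266, 0.04]]
0.04 0.06 117 [[0.422, -0.319, 0.041], [0.523, -0.27, 0.059]]
0.06 0.09 609 [[0.434, -0.316, 0.062], [0.526, -0.277, 0.076]]
scene 1645 [[ 0.4212 -0.4597  0.    ]
 [ 0.4744 -0.2902  0.0365]
 [ 0.5603 -0.2625  0.076 ]]
0 0.012 341 [[0.434, -0.471, 0.0], [0.564, -0.28, 0.012]]
0.012 0.022 105 [[0.427, -0.473, 0.012], [0.565, -0.279, 0.019]]
0.022 0.04 410 [[0.428, -0.298, 0.023], [0.521, -0.265, 0.039]]
0.04 0.06 288 [[0.422, -0.316, 0.04], [0.524, -0.268, 0.06]]
0.06 0.09 471 [[0.433, -0.311, 0.061], [0.524, -0.274, 0.075]]
dropper [ 0.6431 -0.274   0.0953]
jar [ 0.7437 -0.3026  0.0991]
weight [ 0.3828 -0.0799  0.0337]
big [ 0.3174 -0.2536  0.0462]
bigear [ 0.2474 -0.2538  0.0291]
tab [ 0.1912 -0.1972  0.001 ]
dropper [ 0.6432 -0.2725  0.0872]
jar [ 0.7322 -0.3024  0.1026]
weight [ 0.3779 -0.0702  0.03  ]
big [ 0.3218 -0.2508  0.0466]
```

View pics/crop1.png

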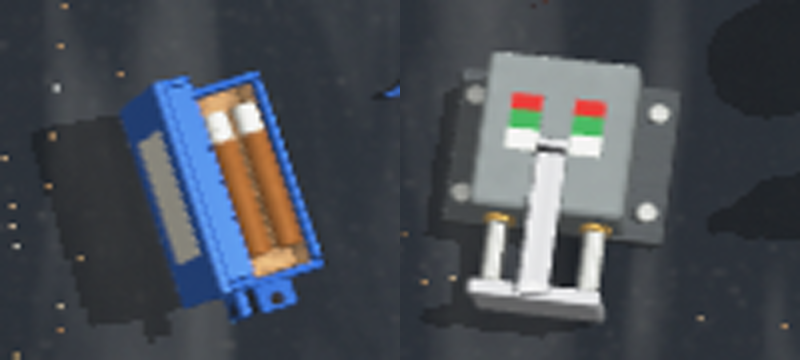

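The crop shows the chosen open case with vials. Its ears point toward the robot, its lid stands on the world +y side, and its plain end points away toward +x. The stop plate faces the robot at crop (535,300). Next I fit the case and stop poses.

```bash
python3 - <<'E'
from h import *
from scipy.optimize import least_squares
t=np.load("pics/top0.npz"); c=ctrl.calibration("top"); P=cloud(c,t["d"])
s=np.load("pics/scene0.npz"); cs=ctrl.calibration("scene"); Q=cloud(cs,s["d"])
# lower rim
q=np.load("pics/blue_top.npy"); 
k=q[(q[:,2]>.014)&(q[:,2]<.022)&(q[:,0]>.44)]; print(cv2.minAreaRect((k[:,:2]*1000).astype(np.float32)))
# lid outer face from scene window (label+blue)
W=Q[228:268,343:397].reshape(-1,3); W=W[(W[:,1]>-.33)&(W[:,2]>.005)]
L=W[(W[:,2]>.024)]; 
for _ in range(3):
    m=np.median(L,0) if _==0 else L.mean(0); n=np.linalg.svd(L-m,full_matrices=0)[2][2]; L=L[abs((L-m)@n)<.002]
n*=np.sign(n[1]); print("lid plane",m.round(4),n.round(3),"yaw of x",np.degrees(np.arctan2(-n[0],n[1])),"tilt",np.degrees(np.arcsin(n[2])),len(L))
# lid extents along hinge axis
x=np.array([n[1],-n[0],0]);x/=np.linalg.norm(x); 
for nm in("top","scene"):
    q=np.load(f"pics/blue_{nm}.npy"); q=q[(q[:,2]>.025)&(q[:,1]>-.33)]; u=q@x; print(nm,"along x",np.percentile(u,[.5,2,10,90,98,99.5]).round(4), "top z",q[:,2].max())
B=W[(W[:,2]<.016)&(W[:,2]>.005)]; y=np.array([-x[1],x[0],0]); print("lower side v",np.percentile(B@y,[10,50,90,98]).round(4),len(B), "x",x)
# stop
for nm,PP,win in(("top",P,(140,220,255,320)),("scene",Q,(250,305,190,280))):
    w=PP[win[0]:win[1],win[2]:win[3]].reshape(-1,3)
    for lo,hi in((.036,.05),(.01,.035)):
        k=w[(w[:,2]>lo)&(w[:,2]<hi)]; print(nm,lo,len(k),cv2.minAreaRect((k[:,:2]*1000).astype(np.float32)))
    np.save(f"pics/stop_{nm}.npy",w)
w=np.load("pics/stop_scene.npy"); f=w[(w[:,2]>.008)&(w[:,2]<.036)&(w[:,0]<.59)]
print(np.percentile(f,[2,50,98],axis=0).round(4))
w=np.load("pics/stop_top.npy"); f=w[(w[:,2]>.03)&(w[:,2]<.05)]
for a in np.arange(.53,.66,.01):
    g=f[(f[:,0]>a)&(f[:,0]<=a+.01)]
    if len(g): print(round(a,3),len(g),g[:,1].min().round(4),g[:,1].max().round(4),g[:,2].max().round(4))
E
```

```text
((484.28106689453125, -312.6842346191406), (102.43064880371094, 71.39361572265625), 17.503299713134766)
lid plane [ 0.4724 -0.2862  0.0515] [-0.16   0.579 -0.8  ] yaw of x 15.450002043499843 tilt -53.10190156512013 115
top along x [0.3064 0.3262 0.3376 0.4255 0.4321 0.4332] top z 0.8973744888900994
scene along x [0.2948 0.3234 0.3365 0.4267 0.4322 0.4335] top z 0.464610858146547
lower side v [-0.414  -0.4114 -0.4091 -0.4078] 215 x [0.96386329 0.26639738 0.        ]
top 0.036 1714 ((644.3043212890625, -122.74118041992188), (75.71871948242188, 123.47946166992188), 83.34842681884766)
top 0.01 418 ((645.0888061523438, -121.37350463867188), (99.33927154541016, 124.94738006591797), 83.67916107177734)
scene 0.036 1317 ((644.5038452148438, -121.81922912597656), (78.42997741699219, 126.1617660522461), 84.31481170654297)
scene 0.01 1194 ((625.217041015625, -149.85865783691406), (191.9949493408203, 119.71099853515625), 70.12937927246094)
[[ 0.5799 -0.1444  0.0086]
 [ 0.5841 -0.1115  0.0223]
 [ 0.589  -0.0834  0.0354]]
0.57 1 -0.1444 -0.1444 0.0323
0.58 139 -0.1469 -0.0849 0.0454
0.59 59 -0.1241 -0.0845 0.0458
0.6 36 -0.1253 -0.1121 0.0464
0.61 35 -0.1255 -0.1121 0.0468
0.62 114 -0.1578 -0.097 0.0473
0.63 196 -0.1596 -0.0849 0.047
0.64 200 -0.1614 -0.0848 0.0457
0.65 188 -0.1614 -0.0868 0.0462
```

```bash
cat > fit.py <<'E'
from h import *
from scipy.optimize import least_squares
def box(p,lo,hi):
    c=(lo+hi)/2;h=(hi-lo)/2;q=abs(p-c)-h
    return np.linalg.norm(np.maximum(q,0),axis=1)+np.minimum(q.max(1),0)
def local(v,p):
    x,y,a=v[:3]; w=p-[x,y,0]; return np.c_[w[:,0]*np.cos(a)+w[:,1]*np.sin(a),-w[:,0]*np.sin(a)+w[:,1]*np.cos(a),w[:,2]-v[4]]
def res(v,p):
    q=local(v,p); th=v[3]
    d1=box(q,np.array([-.05,-.027,0]),np.array([.05,.027,.018]))
    y,z=q[:,1]-.027,q[:,2]-.018     # rotate by +th back: shut coords
    # lid opened about hinge toward +y: shut (-54..0, 0..18); angle th clockwise in (y,z)
    ys,zs=y*np.cos(th)-z*np.sin(th), y*np.sin(th)+z*np.cos(th)
    d2=box(np.c_[q[:,0],ys,zs],np.array([-.05,-.054,0]),np.array([.05,0,.018]))
    return np.where(abs(d1)<abs(d2),d1,d2)
def fit(p,v0,z=0):
    f=lambda v:res(v,p)
    r=least_squares(f,v0,loss="soft_l1",f_scale=.002); return r.x,np.median(abs(r.fun)),r
def blue(im):
    i=im.astype(int); return (i[...,2]>90)&(i[...,2]>i[...,0]*1.8)&(i[...,2]>i[...,1]*1.4)
E
python3 - <<'E'
from fit import *
a=[]
for n in("top","scene"):
    q=np.load(f"pics/blue_{n}.npy"); q=q[(q[:,2]>.006)&(q[:,2]<.1)&(q[:,1]>-.37)&(q[:,0]>.425)]; a.append(q)
for p in a+[np.vstack(a)]:
  for th in(1.1,1.5):
    v,m,r=fit(p,[.484,-.30,.28,th,0]); print(len(p),v.round(4),m.round(4),r.cost)
E
```

```text
1095 [ 4.8430e-01 -3.2090e-01  3.0180e-01  1.2987e+00 -8.0000e-04] 0.0008 0.0010116895075502632
1095 [ 4.8430e-01 -3.2090e-01  3.0140e-01  1.2996e+00 -8.0000e-04] 0.0008 0.0010117101949749753
1395 [ 0.48   -0.3053  0.302   1.2894  0.0104] 0.0014 0.0034397949913841878
1395 [ 4.8490e-01 -3.2080e-01  3.0230e-01  1.3157e+00  5.0000e-04] 0.0011 0.0015307135525719799
2490 [ 0.4799 -0.3063  0.3001  1.247   0.0113] 0.0023 0.013342945231987325
2490 [ 4.8450e-01 -3.2080e-01  3.0180e-01  1.3124e+00 -4.0000e-04] 0.001 0.0026534741971560027
```

```bash
cat > plan.py <<'E'
from h import *
def pose(x,y,z,yaw):  # tool x at yaw, z down
    c,s=np.cos(yaw),np.sin(yaw); return np.array([x,y,z]),R.from_matrix(np.array([[c,s,0],[s,-c,0],[0,0,-1]]))
def now():
    s=ctrl.state(); return np.array(s["tool_pos"]),R.from_rotvec(s["tool_rot"])
def rows(A,B,n,op):
    p,r=A; rel=(r.inv()*B[1]).as_rotvec(); out=[]
    for i in range(n):
        q=A[0]+(B[0]-A[0])*(i+1)/n; rq=A[1]*R.from_rotvec(rel*(i+1)/n)
        d=np.r_[op,r.inv().apply(q-p).round(4),np.degrees((r.inv()*rq).as_rotvec()).round(2)]+0.
        # track what rounding gives
        p=p+r.apply(d[1:4]); r=r*R.from_rotvec(np.radians(d[4:])); out.append(d.tolist())
    return out
E
python3 - <<'E'
from plan import *
P=cloud(ctrl.calibration("top"),np.load("pics/top0.npz")["d"]).reshape(-1,3)
k=P[(P[:,0]>.2)&(P[:,0]<.6)&(P[:,1]>-.35)&(P[:,1]<.6)&(P[:,2]<.6)]; i=k[:,2].argmax(); print(k[i])
A=now(); B=pose(.459,-.238,.231,.302)
r=rows(A,B,30,0.)
for i in(0,10,20): print(str(r[i:i+10]).replace(" ",""))
E
```

```text
[0.42265361 0.28451134 0.12406751]
[[0.0,-0.0171,-0.0219,0.0,0.0,0.0,4.72],[0.0,-0.0189,-0.0204,0.0,0.0,0.01,4.72],[0.0,-0.0205,-0.0188,0.0,0.0,0.0,4.72],[0.0,-0.022,-0.017,0.0,-0.01,0.01,4.72],[0.0,-0.0232,-0.0152,0.0,0.0,0.0,4.72],[0.0,-0.0245,-0.0132,0.0,0.0,0.0,4.72],[0.0,-0.0255,-0.0111,0.0,0.0,0.01,4.72],[0.0,-0.0263,-0.0091,0.0,0.0,0.0,4.73],[0.0,-0.0269,-0.0068,0.0,0.0,0.01,4.72],[0.0,-0.0274,-0.0045,0.0,-0.01,0.0,4.72]]
[[0.0,-0.0277,-0.0023,0.0,0.0,0.01,4.72],[0.0,-0.0278,0.0,0.0,0.0,0.0,4.72],[0.0,-0.0277,0.0022,0.0,0.0,0.0,4.72],[0.0,-0.0275,0.0046,0.0,0.0,0.01,4.72],[0.0,-0.0269,0.0068,0.0,0.0,0.0,4.72],[0.0,-0.0263,0.0089,0.0,-0.01,0.01,4.72],[0.0,-0.0255,0.0112,-0.0001,0.0,0.0,4.72],[0.0,-0.0245,0.0131,0.0,0.0,0.0,4.72],[0.0,-0.0233,0.0152,0.0,0.0,0.01,4.72],[0.0,-0.022,0.017,0.0,0.0,0.0,4.72]]
[[0.0,-0.0205,0.0188,-0.0001,0.0,0.01,4.72],[0.0,-0.0189,0.0203,0.0,-0.01,0.0,4.72],[0.0,-0.0171,0.0219,0.0,0.0,0.01,4.73],[0.0,-0.0153,0.0232,0.0,0.0,0.0,4.72],[0.0,-0.0134,0.0244,-0.0001,0.0,0.0,4.72],[0.0,-0.0112,0.0254,0.0,0.0,0.01,4.72],[0.0,-0.0092,0.0263,0.0,0.0,0.0,4.72],[0.0,-0.007,0.0269,0.0,-0.01,0.01,4.72],[0.0,-0.0047,0.0274,-0.0001,0.0,0.0,4.72],[0.0,-0.0024,0.0277,0.0,0.0,0.0,4.72]]
```

play_rows(
  targets=[
    [[0,-0.0171,-0.0219,0,0,0,4.72],[0,-0.0189,-0.0204,0,0,0,4.72],[0,-0.0205,-0.0188,0,0,0,4.72],[0,-0.022,-0.017,0,0,0,4.72],[0,-0.0232,-0.0152,0,0,0,4.72],[0,-0.0245,-0.0132,0,0,0,4.72],[0,-0.0255,-0.0111,0,0,0,4.72],[0,-0.0263,-0.0091,0,0,0,4.72],[0,-0.0269,-0.0068,0,0,0,4.72],[0,-0.0274,-0.0045,0,0,0,4.72]],
  ],
)

```text
time: 0.93
tool_pos: [0.2969, 0.2927, 0.2308]
tool_rot: [-1.768, -2.597, 0.001]
ft_force: [0.5, -0.2, 0.2]
opening: -0.0003
finger_force: 0.0
```

play_rows(
  targets=[
    [[0,-0.0277,-0.0023,0,0,0,4.72],[0,-0.0278,0,0,0,0,4.72],[0,-0.0277,0.0022,0,0,0,4.72],[0,-0.0275,0.0046,0,0,0,4.72],[0,-0.0269,0.0068,0,0,0,4.72],[0,-0.0263,0.0089,0,0,0,4.72],[0,-0.0255,0.0112,0,0,0,4.72],[0,-0.0245,0.0131,0,0,0,4.72],[0,-0.0233,0.0152,0,0,0,4.72],[0,-0.022,0.017,0,0,0,4.72]],
  ],
)

```text
time: 1.77
tool_pos: [0.378, 0.0267, 0.231]
tool_rot: [-2.66, -1.671, 0.0]
ft_force: [0.3, -0.1, 0.7]
opening: 0.0001
finger_force: 0.0
```

play_rows(
  targets=[
    [[0,-0.0205,0.0188,0,0,0,4.72],[0,-0.0189,0.0203,0,0,0,4.72],[0,-0.0171,0.0219,0,0,0,4.73],[0,-0.0153,0.0232,0,0,0,4.72],[0,-0.0134,0.0244,0,0,0,4.72],[0,-0.0112,0.0254,0,0,0,4.72],[0,-0.0092,0.0263,0,0,0,4.72],[0,-0.007,0.0269,0,0,0,4.72],[0,-0.0047,0.0274,0,0,0,4.72],[0,-0.0024,0.0277,0,0,0,4.72]],
  ],
)

```text
time: 2.6
tool_pos: [0.4593, -0.2391, 0.2307]
tool_rot: [-3.106, -0.466, 0.001]
ft_force: [-0.6, -0.7, 0.3]
opening: -0.0001
finger_force: 0.0
```

```bash
python3 - <<'E'
from plan import *
s=ctrl.state(); print(s["time"],s["tool_pos"],s["opening"],s["qpos"].round(2),s["ft_force"])
M=R.from_rotvec(s["tool_rot"]).as_matrix(); print(M.round(3))
r=rows(now(),pose(.459,-.238,.065,.302),8,0.); print(r[0],r[-1])
E
```

```text
2.6 [ 0.45928609 -0.239087    0.23069598] -0.00013009531467947296 [-0.55 -0.13  1.45  0.    1.82  0.73] [-0.60559812 -0.66959416  0.28815314]
[[ 0.956  0.294 -0.001]
 [ 0.294 -0.956  0.   ]
 [-0.001 -0.001 -1.   ]]
[0.0, 0.0, -0.0001, 0.0207, 0.0, 0.0, -0.03] [0.0, 0.0, -0.0002, 0.0207, -0.01, 0.0, -0.03]
```

play_rows(
  targets=[
    [[0,0,0,0.0203,0,0,0],[0,0,0,0.0203,0,0,0],[0,0,0,0.0203,0,0,0],[0,0,0,0.0203,0,0,0],[0,0,0,0.0203,0,0,0],[0,0,0,0.0203,0,0,0],[0,0,0,0.0203,0,0,0],[0,0,0,0.0203,0,0,0],[0,0.01,0,0,0,0,0],[0,0.01,0,0,0,0,0]],
  ],
)

```text
time: 3.43
tool_pos: [0.478, -0.2312, 0.0677]
tool_rot: [-3.104, -0.471, 0.004]
ft_force: [0.0, -0.6, 0.8]
opening: -0.0003
finger_force: 0.0
```

play_rows(
  targets=[
    [[0,0,0.005,0,0,0,0],[0,0,0.005,0,0,0,0],[0,0,0.005,0,0,0,0],[0,0,0.005,0,0,0,0],[0,0,0.004,0.0003,0,0,0],[0,0,0.004,0.0003,0,0,0],[0,0,0.004,0.0003,0,0,0],[0,0,0.004,0.0006,0,0,0],[0,0,0.004,0.001,0,0,0],[0,0,0.004,0.001,0,0,0]],
  ],
)

```text
time: 4.27
tool_pos: [0.4915, -0.2742, 0.0652]
tool_rot: [-3.106, -0.473, 0.0]
ft_force: [0.6, -0.5, -0.3]
opening: -0.0001
finger_force: 0.0
```

I put two steps in the wrong column, which shifted the tool 20 mm along the case's x. I'll step back, re-centre and continue.

play_rows(
  targets=[
    [[0,0,-0.006,0,0,0,0],[0,-0.01,0,0,0,0,0],[0,-0.01,0,0,0,0,0],[0,0,0.006,0,0,0,0],[0,0,0.004,0,0,0,0],[0,0,0.004,0,0,0,0],[0,0,0.004,0,0,0,0],[0,0,0.004,0.001,0,0,0],[0,0,0.004,0.001,0,0,0],[0,0,0.004,0.001,0,0,0]],
  ],
)

```text
time: 5.1
tool_pos: [0.4799, -0.3031, 0.0624]
tool_rot: [3.106, 0.473, 0.0]
ft_force: [-1.0, 0.0, 0.3]
opening: -0.0003
finger_force: 0.5
```

```bash
python3 - <<'E'
from h import *
print(ctrl.state()["tool_pos"],ctrl.state()["ft_force"])
im,d,c=grab("scene","s1"); t,_,_=grab("top","t1")
a=cv2.resize(im[170:320,290:490],None,fx=2,fy=2); b=cv2.resize(t[180:330,280:480],None,fx=2,fy=2)
cv2.imwrite("pics/v1.png",np.hstack([a,b])[:,:,::-1])
E
```

```text
[ 0.4798814  -0.30307763  0.06238265] [-1.03320161  0.02543575  0.25163329]
```

View pics/v1.png

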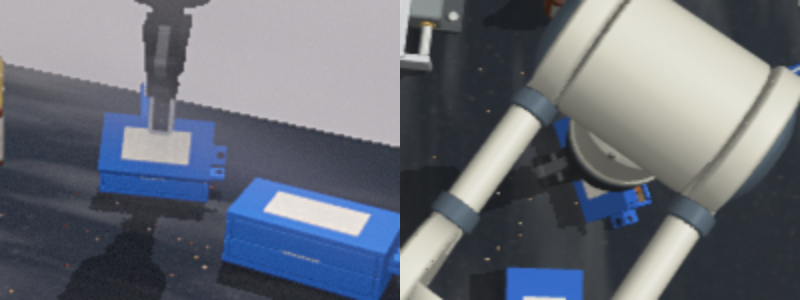

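The picture shows the lid partly folded (about 0.6 rad) under the fingertip at crop (160,135). The case has not moved visibly. I continue down the arc.

play_rows(
  targets=[
    [[0,0,0.0033,0.0024,0,0,0],[0,0,0.0033,0.0024,0,0,0],[0,0,0.0033,0.0024,0,0,0],[0,0,0.0033,0.0024,0,0,0],[0,0,0.0023,0.0027,0,0,0],[0,0,0.0023,0.0027,0,0,0],[0,0,0.0023,0.0027,0,0,0],[0,0,0.001,0.0025,0,0,0],[0,0,0.001,0.0025,0,0,0],[0,0,0.001,0.002,0,0,0]],
  ],
)

```text
time: 6.03
tool_pos: [0.4863, -0.3247, 0.0372]
tool_rot: [-3.106, -0.473, 0.001]
ft_force: [0.3, -0.2, 0.4]
opening: 0.0001
finger_force: 0.5
```

play_rows(
  targets=[
    [[0,0,0,0.001,0,0,0],[0,0,0,0.001,0,0,0],[0,0,0,0,0,0,0]],
  ],
)

```text
time: 6.28
tool_pos: [0.4863, -0.3247, 0.0361]
tool_rot: [3.106, 0.473, -0.0]
ft_force: [-1.6, -0.6, 2.7]
opening: -0.0003
finger_force: 1.5
```

Contact appears at z = 0.036. I press a little more, then lift and open.

play_rows(
  targets=[
    [[0,0,0,0.001,0,0,0],[0,0,0,0.001,0,0,0],[0,0,0,0,0,0,0],[0,0,0,0,0,0,0]],
  ],
)

```text
time: 6.62
tool_pos: [0.4864, -0.3248, 0.0359]
tool_rot: [3.105, 0.473, 0.001]
ft_force: [-5.0, 3.3, 12.2]
opening: -0.0
finger_force: 5.9
```

play_rows(
  targets=[
    [[0,0,0,-0.01,0,0,0],[0,0,0,-0.03,0,0,0],[0.0854,0,-0.04,-0.04,0,0,0],[0.0854,0,-0.04,-0.04,0,0,0],[0.0854,0,-0.04,-0.03,0,0,0],[0.0854,0,-0.04,0,0,0,0],[0.0854,0,-0.04,0,0,0,0],[0.0854,0,0,0,0,0,0]],
  ],
)

```text
time: 7.28
tool_pos: [0.4339, -0.1551, 0.1586]
tool_rot: [-3.103, -0.479, -0.003]
ft_force: [0.5, -0.5, -0.4]
opening: 0.0724
finger_force: 0.0
```

```bash
python3 - <<'E'
from fit import *
print(ctrl.state()["tool_pos"])
ims=[];a=[]
for n in("scene","top"):
    im,d,c=grab(n,n+"2"); P=cloud(c,d); w=P[blue(im)]
    k=w[(w[:,2]>.006)&(w[:,2]<.06)&(w[:,0]>.42)&(w[:,0]<.56)&(w[:,1]>-.37)&(w[:,1]<-.25)]
    L=local([.4845,-.3208,.302,0,0],k); k=k[L[:,0]>-.056]; a.append(k)
    top=k[k[:,2]>.03]; print(n,len(k),np.percentile(top[:,2],[5,50,95]) if len(top) else 0)
    ims.append(im)
def f3(p):
    g=lambda v:box(local([v[0],v[1],v[2],0,v[3]],p),np.array([-.05,-.027,0]),np.array([.05,.027,.036]))
    r=least_squares(g,[.4845,-.3208,.302,0],loss="soft_l1",f_scale=.002); return r.x.round(4),np.median(abs(r.fun))
for p in a+[np.vstack(a)]:
    if len(p)>100: print(f3(p))
b=cv2.resize(ims[0][200:300,330:430],None,fx=4,fy=4); t=cv2.resize(ims[1][210:310,330:430],None,fx=4,fy=4)
cv2.imwrite("pics/v2.png",np.hstack([b,t])[:,:,::-1])
E
```

```text
[ 0.43392677 -0.15514061  0.15856097]
scene 1249 [0.03139903 0.03620341 0.03777735]
top 1094 [0.03240733 0.03501191 0.03747266]
(array([ 0.4855, -0.3209,  0.3048,  0.0006]), np.float64(0.0008434771341325822))
(array([ 0.4856, -0.3213,  0.3073, -0.0008]), np.float64(0.0009445823100803219))
(array([ 4.855e-01, -3.209e-01,  3.048e-01, -3.000e-04]), np.float64(0.0010051242952259683))
```

View pics/v2.png

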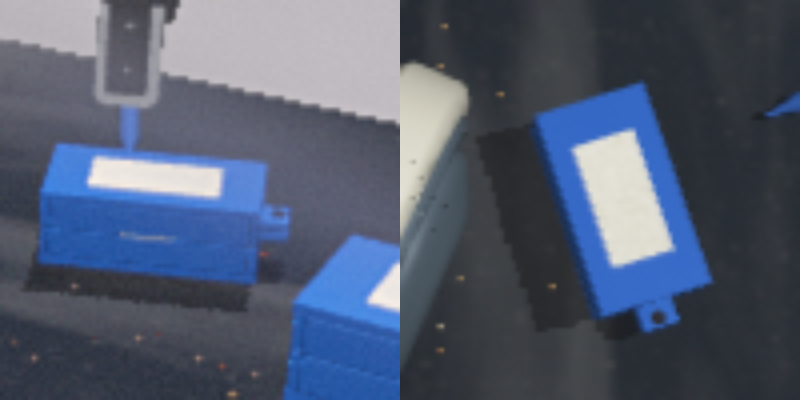

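The lid is shut, with the top face level at 36 mm in both views and the case pose agreeing. Next I refine the stop pose and plan the grasp.

```bash
python3 - <<'E'
from fit import *
from plan import *
a=[np.load(f"pics/stop_{n}.npy") for n in("top","scene")]
def sd(v,p):
    q=local([v[0],v[1],v[2],0,v[3]],p)
    B=[((.044,-.038,0),(.124,.038,.040)),((0,-.032,.004),(.006,.032,.040))]
    d=np.array([box(q,np.array(l),np.array(h)) for l,h in B]); i=abs(d).argmin(0); return d[i,range(len(p))]
for p in a+[np.vstack(a)]:
    p=p[(p[:,2]>.012)&(p[:,2]<.042)&(p[:,0]>.56)&(p[:,1]>-.19)]
    r=least_squares(lambda v:sd(v,p),[.583,-.1155,-.11,0],loss="soft_l1",f_scale=.002); print(len(p),r.x.round(4),np.median(abs(r.fun)).round(4))
A=now(); B=pose(.4855,-.3209,A[0][2],.305); r=rows(A,B,6,.0854); print(*r,sep="\n"); print(.006-A[0][2])
E
```

```text
1878 [ 0.5836 -0.1155 -0.112  -0.0007] 0.001
2195 [ 5.837e-01 -1.152e-01 -1.165e-01  4.000e-04] 0.0006
4073 [ 5.836e-01 -1.152e-01 -1.155e-01 -2.000e-04] 0.0008
[0.0854, -0.0001, 0.0283, 0.0, 0.01, -0.01, 0.0]
[0.0854, -0.0001, 0.0282, 0.0, 0.01, -0.01, 0.0]
[0.0854, 0.0, 0.0283, 0.0001, 0.01, -0.01, 0.0]
[0.0854, -0.0001, 0.0282, 0.0, 0.0, -0.01, -0.01]
[0.0854, -0.0001, 0.0283, 0.0, 0.01, -0.01, 0.0]
[0.0854, -0.0001, 0.0282, 0.0, 0.01, -0.01, 0.0]
-0.15207731273883404
```

play_rows(
  targets=[
    [[0.0854,0,0.0282,0,0,0,0],[0.0854,0,0.0282,0,0,0,0],[0.0854,0,0.0282,0,0,0,0],[0.0854,0,0.0282,0,0,0,0],[0.0854,0,0.0282,0,0,0,0],[0.0854,0,0.0282,0,0,0,0],[0.0854,0,0,0.03,0,0,0],[0.0854,0,0,0.03,0,0,0],[0.0854,0,0,0.03,0,0,0],[0.0854,0,0,0,0,0,0]],
  ],
)

```text
time: 8.22
tool_pos: [0.482, -0.3208, 0.0591]
tool_rot: [-3.097, -0.469, 0.014]
ft_force: [-0.9, 0.4, -2.3]
opening: 0.0855
finger_force: 0.0
```

```bash
python3 - <<'E'
from plan import *
s=ctrl.state(); print(s["tool_pos"],s["opening"],s["ft_force"])
print(rows(now(),pose(.4855,-.3209,.006,.305),1,.0854))
E
```

```text
[ 0.48196434 -0.32084942  0.0591148 ] 0.08547213516608244 [-0.9134934   0.3998508  -2.34777986]
[[0.0854, 0.0038, 0.0016, 0.0531, -0.6, 0.44, -0.26]]
```

play_rows(
  targets=[
    [[0.0854,0,0,0,0,0,0],[0.0854,0,0,0,0,0,0]],
  ],
)

```text
time: 8.38
tool_pos: [0.4859, -0.3228, 0.0691]
tool_rot: [3.105, 0.472, 0.002]
ft_force: [0.7, 0.5, 0.5]
opening: 0.0855
finger_force: 0.0
```

```bash
python3 - <<'E'
from plan import *
s=ctrl.state(); print(s["tool_pos"],s["opening"],s["ft_force"])
print(rows(now(),pose(.4855,-.3209,.006,.305),1,.0854))
E
```

```text
[ 0.48593902 -0.32280208  0.0691457 ] 0.08547809078972697 [0.69387106 0.46553528 0.45112837]
[[0.0854, 0.0001, -0.002, 0.0631, 0.08, -0.05, -0.19]]
```

play_rows(
  targets=[
    [[0.0854,0,-0.002,0.004,0,0,-0.19],[0.0854,0,0,0.01,0,0,0],[0.0854,0,0,0.012,0,0,0],[0.0854,0,0,0.012,0,0,0],[0.0854,0,0,0.011,0,0,0],[0.0854,0,0,0.008,0,0,0],[0.0854,0,0,0.004,0,0,0],[0.0854,0,0,0.002,0,0,0],[0.0854,0,0,0,0,0,0],[0.0854,0,0,0,0,0,0]],
  ],
  force=40,
)

```text
time: 9.22
tool_pos: [0.4851, -0.32, 0.005]
tool_rot: [3.105, 0.478, 0.001]
ft_force: [0.8, -0.5, 0.5]
opening: 0.0855
finger_force: 0.0
```

play_rows(
  targets=[
    [[0.05,0,0,0,0,0,0],[0.05,0,0,0,0,0,0],[0.05,0,0,0,0,0,0],[0.05,0,0,0,0,0,0],[0.05,0,0,0,0,0,0],[0.05,0,0,0,0,0,0]],
  ],
  force=40,
)

```text
time: 9.72
tool_pos: [0.4854, -0.3205, 0.0057]
tool_rot: [3.103, 0.478, 0.002]
ft_force: [0.0, -1.6, 5.6]
opening: 0.0536
finger_force: 43.5
```

```bash
python3 - <<'E'
from plan import *
s=ctrl.state(); print(s["time"],s["tool_pos"],s["opening"],s["ft_force"],s["finger_force"])
yaw=-.1155; o=np.array([.5836,-.1153]); u=np.array([np.cos(yaw),np.sin(yaw)])
p=o-u*(.05+.015); A=now(); print(p)   # nose 15 mm short, tool at case centre
r=rows((A[0],A[1]),pose(p[0],p[1],A[0][2],yaw),20,.05); print(*r,sep="\n")
E
```

```text
9.7167 [ 0.48540558 -0.32050519  0.00567512] 0.053585389796156326 [ 0.0299047  -1.59167348  5.63338621] 43.538033701479435
[ 0.51903308 -0.10780918]
[0.05, 0.0048, -0.0096, 0.0, 0.0, 0.0, 1.21]
[0.05, 0.0046, -0.0098, 0.0, 0.01, -0.01, 1.2]
[0.05, 0.0044, -0.0098, 0.0, 0.0, 0.0, 1.21]
[0.05, 0.0042, -0.0099, -0.0001, 0.01, -0.01, 1.2]
[0.05, 0.0039, -0.01, 0.0, 0.0, 0.0, 1.21]
[0.05, 0.0038, -0.0101, 0.0, 0.01, 0.0, 1.21]
[0.05, 0.0036, -0.0102, 0.0, 0.0, -0.01, 1.2]
[0.05, 0.0033, -0.0102, 0.0, 0.01, 0.0, 1.21]
[0.05, 0.0031, -0.0103, 0.0, 0.0, -0.01, 1.2]
[0.05, 0.0029, -0.0104, 0.0, 0.01, 0.0, 1.21]
[0.05, 0.0027, -0.0104, 0.0, 0.0, -0.01, 1.21]
[0.05, 0.0025, -0.0105, 0.0, 0.01, 0.0, 1.2]
[0.05, 0.0022, -0.0105, 0.0, 0.0, 0.0, 1.21]
[0.05, 0.002, -0.0106, 0.0, 0.01, -0.01, 1.2]
[0.05, 0.0018, -0.0106, 0.0, 0.0, 0.0, 1.21]
[0.05, 0.0016, -0.0107, -0.0001, 0.01, -0.01, 1.21]
[0.05, 0.0013, -0.0107, 0.0, 0.0, 0.0, 1.2]
[0.05, 0.0012, -0.0107, 0.0, 0.01, 0.0, 1.21]
[0.05, 0.0009, -0.0107, 0.0, 0.0, -0.01, 1.2]
[0.05, 0.0006, -0.0107, 0.0, 0.01, 0.0, 1.21]
```

play_rows(
  targets=[
    [[0.05,0,0,-0.002,0,0,0],[0.05,0,0,-0.002,0,0,0],[0.05,0.0048,-0.0096,0,0,0,1.21],[0.05,0.0046,-0.0098,0,0,0,1.2],[0.05,0.0044,-0.0098,0,0,0,1.21],[0.05,0.0042,-0.0099,0,0,0,1.2],[0.05,0.0039,-0.01,0,0,0,1.21],[0.05,0.0038,-0.0101,0,0,0,1.21],[0.05,0.0036,-0.0102,0,0,0,1.2],[0.05,0.0033,-0.0102,0,0,0,1.21]],
  ],
)

```text
time: 10.55
tool_pos: [0.4973, -0.2335, 0.0071]
tool_rot: [-3.132, -0.214, 0.004]
ft_force: [0.3, -0.8, -4.0]
opening: 0.0533
finger_force: 42.9
```

play_rows(
  targets=[
    [[0.05,0.0031,-0.0103,0,0,0,1.2],[0.05,0.0029,-0.0104,0,0,0,1.21],[0.05,0.0027,-0.0104,0,0,0,1.21],[0.05,0.0025,-0.0105,0,0,0,1.2],[0.05,0.0022,-0.0105,0,0,0,1.21],[0.05,0.002,-0.0106,0,0,0,1.2],[0.05,0.0018,-0.0106,0,0,0,1.21],[0.05,0.0016,-0.0107,0,0,0,1.21],[0.05,0.0013,-0.0107,0,0,0,1.2],[0.05,0.0012,-0.0107,0,0,0,1.21]],
  ],
)

```text
time: 11.38
tool_pos: [0.514, -0.1273, 0.0071]
tool_rot: [-3.138, 0.117, 0.005]
ft_force: [0.3, 0.0, -3.9]
opening: 0.0536
finger_force: 42.9
```

play_rows(
  targets=[
    [[0.05,0.0007,-0.009,0,0,0,1.2],[0.05,0.0005,-0.006,0,0,0,0.6],[0.05,0.0003,-0.004,0,0,0,0.6],[0.05,0,-0.0024,0,0,0,0],[0.05,0,0,0,0,0,0],[0.05,0,0,0,0,0,0]],
  ],
)

```text
time: 11.88
tool_pos: [0.5184, -0.1074, 0.0084]
tool_rot: [3.136, -0.18, -0.001]
ft_force: [-0.5, 0.7, -4.2]
opening: 0.054
finger_force: 42.9
```

```bash
python3 - <<'E'
from fit import *
s=ctrl.state(); print(s["time"],s["tool_pos"],s["tool_rot"],s["opening"],s["ft_force"])
im,d,c=grab("scene","scene3"); P=cloud(c,d); tp=s["tool_pos"]
k=P[blue(im)&(abs(P[...,0]-tp[0])<.056)&(abs(P[...,1]-tp[1])<.04)&(P[...,2]>.006)&(P[...,2]<.06)]
g=lambda v:box(local([v[0],v[1],v[2],0,v[3]],k),np.array([-.05,-.027,0]),np.array([.05,.027,.036]))
r=least_squares(g,[tp[0],tp[1],-.1155,.004],loss="soft_l1",f_scale=.002); print(len(k),r.x.round(4),np.median(abs(r.fun)))
v=r.x; yaw=-.1155; q=v[:2]+.05*np.array([np.cos(v[2]),np.sin(v[2])])-[.5836,-.1153]
print("nose in stop",q@[np.cos(yaw),np.sin(yaw)],q@[-np.sin(yaw),np.cos(yaw)],"dyaw",v[2]-yaw)
cv2.imwrite("pics/v3.png",cv2.resize(im[220:370,170:370],None,fx=4,fy=4)[:,:,::-1])
E
```

```text
11.8833 [ 0.51840898 -0.10741638  0.0084282 ] [ 3.13624059e+00 -1.80426243e-01 -6.83390762e-04] 0.05399881529749683 [-0.51005167  0.74791205 -4.15969092]
1404 [ 0.5202 -0.1068 -0.113   0.0033] 0.0005866189746605507
nose in stop -0.013992856715883023 0.001249098916082577 dyaw 0.0024687326717419966
```

View pics/v3.png

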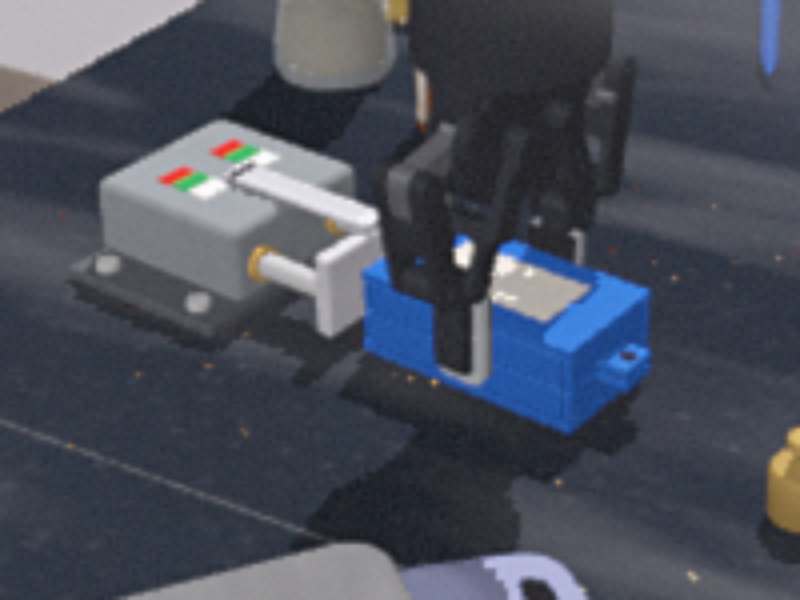

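The closed case is held flat with its nose 14 mm short of the plate, 1 mm off centre and square. The index line is still at the start of the white strip, near crop (240,175). I lower it 3 mm, then push slowly.

play_rows(
  targets=[
    [[0.05,0,0.001,0.001,0,0,0],[0.05,0,0,0.001,0,0,0],[0.05,0,0,0.001,0,0,0],[0.05,0,0,0,0,0,0],[0.05,0,0,0,0,0,0]],
  ],
)

```text
time: 12.35
tool_pos: [0.5185, -0.1085, 0.0057]
tool_rot: [3.136, -0.181, 0.0]
ft_force: [-0.7, -0.4, -2.5]
opening: 0.0532
finger_force: 43.1
```

play_rows(
  targets=[
    [[0.05,0.002,0,0,0,0,0],[0.05,0.002,0,0,0,0,0],[0.05,0.002,0,0,0,0,0],[0.05,0.002,0,0,0,0,0],[0.05,0.002,0,0,0,0,0],[0.05,0.002,0,0,0,0,0],[0.05,0.002,0,0,0,0,0],[0.05,0.002,0,0,0,0,0],[0.05,0.002,0,0,0,0,0],[0.05,0,0,0,0,0,0]],
  ],
)

```text
time: 13.18
tool_pos: [0.5364, -0.1103, 0.0057]
tool_rot: [-3.136, 0.181, 0.001]
ft_force: [-3.7, 1.2, 0.8]
opening: 0.0534
finger_force: 43.7
```

play_rows(
  targets=[
    [[0.05,0.0015,0,0,0,0,0],[0.05,0.0015,0,0,0,0,0],[0.05,0.0015,0,0,0,0,0],[0.05,0.0015,0,0,0,0,0],[0.05,0.0015,0,0,0,0,0],[0.05,0.0015,0,0,0,0,0],[0.05,0.001,0,0,0,0,0],[0.05,0,0,0,0,0,0],[0.05,0,0,0,0,0,0],[0.05,0,0,0,0,0,0]],
  ],
)

```text
time: 14.02
tool_pos: [0.5449, -0.1113, 0.0057]
tool_rot: [-3.136, 0.181, 0.005]
ft_force: [-10.5, 1.8, 5.0]
opening: 0.0533
finger_force: 44.1
```

```bash
python3 - <<'E'
from fit import *
s=ctrl.state(); print(s["time"],s["tool_pos"],s["opening"],s["ft_force"])
im,d,c=grab("scene","scene4"); P=cloud(c,d); tp=s["tool_pos"]
k=P[blue(im)&(abs(P[...,0]-tp[0])<.056)&(abs(P[...,1]-tp[1])<.04)&(P[...,2]>.006)&(P[...,2]<.06)]
g=lambda v:box(local([v[0],v[1],v[2],0,v[3]],k),np.array([-.05,-.027,0]),np.array([.05,.027,.036]))
r=least_squares(g,[tp[0],tp[1],-.1155,.004],loss="soft_l1",f_scale=.002); print(len(k),r.x.round(4),np.median(abs(r.fun)))
v=r.x; yaw=-.1155; q=v[:2]+.05*np.array([np.cos(v[2]),np.sin(v[2])])-[.5836,-.1153]
print("nose in stop",q@[np.cos(yaw),np.sin(yaw)],q@[-np.sin(yaw),np.cos(yaw)],"dyaw",v[2]-yaw)
cv2.imwrite("pics/v4.png",cv2.resize(im[235:335,180:350],None,fx=4.7,fy=4.7)[:,:,::-1])
E
```

```text
14.0167 [ 0.54488932 -0.11127716  0.00568201] 0.05331296984055326 [-10.50148974   1.77692433   5.00460129]
1265 [ 5.467e-01 -1.107e-01 -1.169e-01  5.000e-04] 0.0006255735669154286
nose in stop 0.01282777673847992 0.00025294340657327336 dyaw -0.0013520607920209787
```

View pics/v4.png

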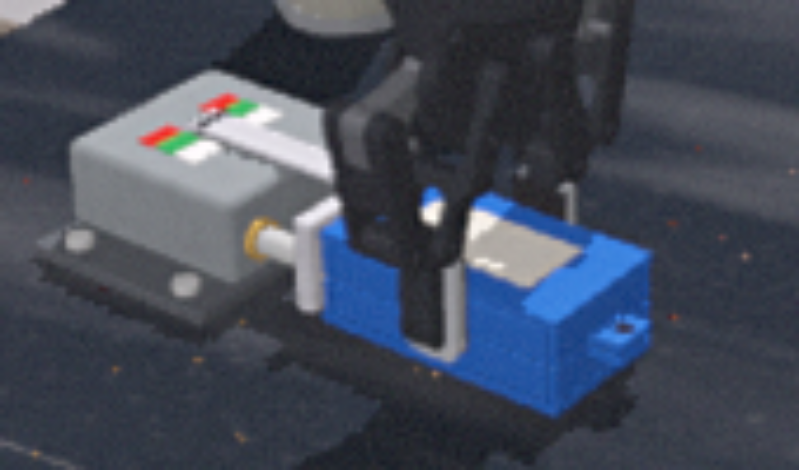

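The index line stands in the green zone (crop (205,122)), with the plate in about 13 mm. I add 1.5 mm to centre it, then let it settle.

play_rows(
  targets=[
    [[0.05,0.0008,0,0,0,0,0],[0.05,0.0007,0,0,0,0,0],[0.05,0,0,0,0,0,0],[0.05,0,0,0,0,0,0],[0.05,0,0,0,0,0,0],[0.05,0,0,0,0,0,0],[0.05,0,0,0,0,0,0],[0.05,0,0,0,0,0,0],[0.05,0,0,0,0,0,0],[0.05,0,0,0,0,0,0]],
  ],
)

```text
time: 14.9
tool_pos: [0.5461, -0.1114, 0.0057]
tool_rot: [-3.136, 0.181, 0.006]
ft_force: [-10.9, 1.4, 5.0]
opening: 0.0528
finger_force: 44.1
```

```bash
python3 - <<'E'
from fit import *
s=ctrl.state(); print(s["time"],s["tool_pos"],s["ft_force"],s["finger_force"])
im,d,c=grab("scene","scene5"); P=cloud(c,d); tp=s["tool_pos"]
k=P[blue(im)&(abs(P[...,0]-tp[0])<.056)&(abs(P[...,1]-tp[1])<.04)&(P[...,2]>.006)&(P[...,2]<.06)]
g=lambda v:box(local([v[0],v[1],v[2],0,v[3]],k),np.array([-.05,-.027,0]),np.array([.05,.027,.036]))
v=least_squares(g,[tp[0],tp[1],-.1155,.004],loss="soft_l1",f_scale=.002).x
yaw=-.1155; q=v[:2]+.05*np.array([np.cos(v[2]),np.sin(v[2])])-[.5836,-.1153]
x=q@[np.cos(yaw),np.sin(yaw)]; print(v.round(4),x)
if .012<x<.017 and 7<-s["ft_force"][0]<15: print(ctrl.hand_in())
E
```

```text
14.9 [ 0.54609276 -0.11141798  0.00569682] [-10.87491336   1.42341617   4.96655446] 44.14255477488041
[ 5.479e-01 -1.108e-01 -1.144e-01  5.000e-04] 0.014002716006193591
the job is handed in; nothing more can be done
None
```

I shut the lid, brought the closed case square and centred onto the stop, and handed in with it still held pressed, by my own measurements: plate in about 14 mm (green zone), case flat, bystanders untouched; no verdict was shown.

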